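Stock the handle rack from the wood chest

ROBOT

A 7-joint arm with a two-finger parallel gripper is mounted at the origin on the work surface. World frame = base frame: x ahead of the robot, y to its left, z up, the work surface at z = 0. Lengths are in m, angles in rad, forces in N, time in s.
With the tool pointing down it reaches from about 0.375 to 0.925 m from the base axis. Payload 3.1 kg.
Tool frame: the origin (TCP) lies between the finger pads; the fingertips stand 19 mm ahead of it and the grasp point (between the pads) is the TCP; z points along the fingers, y is the direction in which the jaws open and shut (so a half turn about z gives the same grasp; the last joint's range is limited). The gripper opens to 85 mm and grips with 20 to 120 N. Pads are 22 mm wide; open, the fingers measure 114 mm over their backs; the gripper's body (76 mm by 85 mm) begins 54 mm behind the grasp point. The pads swing forward as they close: fully open they stand 13 mm farther back than shut.
Start: joints at [-1.257, 0.383, 0.044, 1.598, -0.018, 1.161, -0.05], TCP at [0.26, 0.596, 0.25] pointing down, gripper open.
Joint ranges: [-2.61, 2.61], [-0.41, 2.15], [-1.48, 1.57], [0, 2.5], [-1.57, 4.71], [0.05, 1.97], [-2.85, 2.85]. Speed limits (rad/s): [2.79, 2.79, 3.14, 3.14, 3.14, 3.14, 3.14].

INTERFACE

Orientations are given as a unit quaternion [x, y, z, w].
In Python, from bench import move_ptp, movel, move_j, move_gripper, pause, inverse_kinematics, read_camera, camera_params, MotionError, sign_off, look_for, tip_of, read_time_s, read_qpos, read_joint_vel, read_effort, read_eef_pos, read_tcp_rot, read_ft_force, read_ft_torque, read_finger_gap gives the robot as it stands. Calls block until the motion is done:
- move_ptp(position, orientation): joint-space move of the TCP to a pose.
- movel(position, orientation=None, speed=0.15): straight line of the TCP; orientation=None keeps the orientation; speed is the mean speed in m/s.
- move_j(angles): joint-space move.
- move_gripper(opening, effort=None): finger opening in m; effort is the grip in N (None keeps the last); returns when the fingers have stopped.
- pause(seconds).
- inverse_kinematics(position, orientation): joint angles nearest the present ones, or None.
- read_camera(name): name is "scene" or "top"; returns the picture (384x512x3 uint8, red, green, blue); there is no depth.
- camera_params(name): a dict with "K" (3x3 intrinsics, pixels), "camera_from_world" (4x4, takes a point from world to camera coordinates). Camera axes: x right, y down, z forward; pixel columns grow to the right and rows downward; lengths in m; the calibration is good to about 2 mm. A picture is of the moment at which its call begins. camera_params takes no time and is no camera call.
A pose or a line that the arm cannot do raises MotionError and nothing moves.
- sign_off(): hands the job in, once; it reports no verdict.
Trained networks look in the newest picture that a camera, given by its name, has taken for a name from the list of things; names that differ only in an ending like _2 or _b are one class to them, and where a whole thing is asked for, a point or a joint stands for the part that bears it (a point fixed in the world has none). Each returns a list of dicts, best first, with "confidence" (0 to 1); they miss things now and then, are a little off and sometimes report something else, mostly with a low value. They report only what shows in the picture. A call takes as long as a camera call. They do not tell look-alikes from the thing itself.
- look_for(camera, name): "at" ([column, row] in pixels, amid what is visible of it).
- tip_of(camera, name): "at" ([column, row] in pixels: a listed point, or the origin of a listed thing).
Readings, each from a call of its own:
- read_time_s(): time.
- read_qpos(): joint angles.
- read_joint_vel(): joint speeds.
- read_effort(): joint torques, N m.
- read_eef_pos(): TCP position.
- read_tcp_rot(): TCP orientation.
- read_ft_force(): force on the tool from outside, world axes, zero at the start.
- read_ft_torque(): the same for the moment, N m.
- read_finger_gap(): finger opening in m.
Only numpy, scipy, OpenCV 4.12 (cv2) and the standard library are available. Lean on these libraries where they do the work, as an engineer would, in place of code of your own. Each camera call takes 0.05 s, during which the arm holds its last target. There are 200 camera calls.

TASK

Get the rack ready for today's knife handles: lift the chest's lid until it rests by itself on its stops, take out all the handle blocks and lay them on edge, as they were in the chest, in a neat row on the rack's lower step, lengthwise front to back and side by side along the middle of the step. Stand all the pin jars from the bench in a row along the middle of the upper step, leave gaps of no more than 5 cm between neighbours in both rows, and shut the chest again. Leave everything else on the bench where it lies.

Things in the scene. Friction and masses are not known exactly. Their poses are not given: they have to be found in the camera images.
- rack: fixed two-step rack of grey painted sheet metal, 220 mm deep (x), 260 mm wide (y), empty at first. Origin: centre of its underside on the bench; x points to its back, away from the robot. Two end panels 10 mm thick (240 mm clear between them) rise 20 mm over the lower and 29 mm over the upper step
- rack_lower (a point): centre of the top of the rack's lower (front) step: 45 mm in front of the rack's origin and 50 mm above the bench. The step is 130 mm deep (x) and 240 mm wide (y); behind it the upper step rises 60 mm
- rack_upper (a point): centre of the top of the rack's upper (back) step: 65 mm behind the rack's origin and 110 mm above the bench. The step is 90 mm deep (x) and 240 mm wide (y), with a steel gallery rail along its front and back edges (8 mm rods, their tops 20 mm above the step, 78 mm clear between them)
- chest: fixed dark wooden chest with brass corners, outside 156 deep (x) x 310 wide (y) x 68 mm high without the lid, walls and floor 8 mm thick. Origin: centre of its underside on the bench; x points to its back, where the lid is hinged
- lid (a joint): angle of the chest lid, rad: 0 shut, 1.85 fully open, leaning just past upright on the two steel stop arms behind the chest. It stays there when released; short of upright it sinks shut under its own weight (0.45 kg, damped hinge). The lid is a board 156 x 310 x 12 mm. Lifting it takes about 2 N at the bar
- lid_handle (a point): middle of the lid's steel pull bar: a round bar 12 mm in diameter and 110 mm long, parallel to the lid's front edge, standing 42 mm out from that edge (36 mm of free space between), held at both ends; moves with the lid; it may be pinched from above at every lid angle and turns within the fingers
- lid_hinge (a point): middle of the lid's hinge line, on the back top rim of the chest, parallel to the chest's y axis; the bar's centre is 198 mm from it (6 mm above it when shut)
- jar1: closed straight-sided clear jar with an aluminium screw lid and knife pins inside, a plain cylinder 60 mm in diameter over its whole height of 60 mm, weighted low by the pins, 0.15 to 0.3 kg, standing on the bench; one of up to three alike (a missing one reads None). Origin: centre of its underside, z up
- jar2: closed straight-sided clear jar with an aluminium screw lid and knife pins inside, a plain cylinder 60 mm in diameter over its whole height of 60 mm, weighted low by the pins, 0.15 to 0.3 kg, standing on the bench; one of up to three alike (a missing one reads None). Origin: centre of its underside, z up
- jar3: closed straight-sided clear jar with an aluminium screw lid and knife pins inside, a plain cylinder 60 mm in diameter over its whole height of 60 mm, weighted low by the pins, 0.15 to 0.3 kg, standing on the bench; one of up to three alike (a missing one reads None). Origin: centre of its underside, z up
- block1: plain pale-wood knife-handle block, 110 x 32 x 42 mm (x long, y thick, z high), about 0.11 kg; starts on edge (42 mm upright) on the floor of the shut chest, its length running front to back; one of up to three alike (a missing one reads None). Origin: centre of its underside, z up
- block2: plain pale-wood knife-handle block, 110 x 32 x 42 mm (x long, y thick, z high), about 0.11 kg; starts on edge (42 mm upright) on the floor of the shut chest, its length running front to back; one of up to three alike (a missing one reads None). Origin: centre of its underside, z up
- block3: plain pale-wood knife-handle block, 110 x 32 x 42 mm (x long, y thick, z high), about 0.11 kg; starts on edge (42 mm upright) on the floor of the shut chest, its length running front to back; one of up to three alike (a missing one reads None). Origin: centre of its underside, z up
- knife_blank: flat dark steel knife blank, 186 x 36 x 4 mm; not part of the job. Origin: centre of its underside
- liner: flat dark steel folding-knife liner, 110 x 28 x 4 mm; not part of the job. Origin: centre of its underside
- pin_lid: white plastic tub lid with a few pins on it, 90 mm across, 12 mm high; not part of the job. Origin: centre of its underside
- marker: black marker pen lying down, 140 mm long, 15 mm thick; not part of the job. Origin: under its middle
- oil: amber oil bottle with a black cap, 52 mm in diameter, 150 mm high; not part of the job. Origin: centre of its underside
- gauge_block: steel setup block, 76 x 51 x 25 mm; not part of the job. Origin: centre of its underside
There are look-alikes about, which are no part of the job. What is shaped like the jar1 but blue or orange is not meant.

How it is judged:
By the outcome, as a careful person would: the job done as asked, in the order asked, and still so for the second after the job is handed in, with the robot touching nothing.
Of jar1, jar2, jar3 only 2 to 3 are there at a start; the rules pass over those that are not, and their reading is None.
Of block1, block2, block3 only 2 to 3 are there at a start; the rules pass over those that are not, and their reading is None.
At some moment in a run one of jar1, jar2, jar3 may be knocked a few centimetres aside while the robot is not near it.
It also fails if it takes over 210 s, if anything falls off the work surface, if the arm or the gripper's body presses on something with over 40 N, if the wrist force passes 120 N, or if a joint passes its speed limit or range.

## Working session

There is one attempt and no reset: what is moved stays moved. The work goes in short steps, each a Python script; the robot and the scene stay as the last script left them, time stands still between calls to the robot, and variables do not carry over. Pictures are saved under pics/ and viewed, on a budget of 14 in all, crops included, one or two more only if the job needs it, and the job is handed in when it is done.

```bash
mkdir -p pics; ls; cat > h.py <<'E'
from bench import *
import numpy as np, cv2
from scipy.spatial.transform import Rotation as R
def ray(cam,px):
    p=camera_params(cam);K=np.array(p["K"]);T=np.array(p["camera_from_world"])
    d=T[:3,:3].T@np.linalg.inv(K)@np.array([px[0],px[1],1.]);c=-T[:3,:3].T@T[:3,3];return c,d
def at_z(cam,px,z):
    c,d=ray(cam,px);return c+d*(z-c[2])/d[2]
def proj(cam,P):
    p=camera_params(cam);K=np.array(p["K"]);T=np.array(p["camera_from_world"])
    q=K@(T[:3,:3]@np.array(P)+T[:3,3]);return q[:2]/q[2]
def down(yaw): # tool z down, tool y axis at angle yaw in world from +y
    return (R.from_euler('z',yaw)*R.from_euler('x',np.pi)).as_quat()
def save(cam,name,crop=None,s=1.5):
    im=read_camera(cam)[:,:,::-1]
    if crop: x0,y0,x1,y1=crop;im=im[y0:y1,x0:x1]
    cv2.imwrite(f'pics/{name}.png',cv2.resize(im,None,fx=s,fy=s,interpolation=cv2.INTER_CUBIC))
E
python3 - <<'E'
from h import *
np.set_printoptions(precision=3,suppress=True)
for c in("scene","top"):
    save(c,c+'0')
    print(c,ray(c,(256,192)))
    for n in("rack","rack_lower","rack_upper","chest","lid_handle","lid_hinge","jar1","oil","gauge_block","pin_lid","marker","knife_blank","liner"):
        print(n,[(np.round(d["at"],1).tolist(),round(d["confidence"],2)) for d in tip_of(c,n)][:5])
print(read_time_s(),read_eef_pos(),R.from_quat(read_tcp_rot()).as_matrix(),R.from_quat(down(0)).as_matrix())
E
```

```text
pics
scene (array([ 0.891, -0.729,  1.215]), array([-0.327,  0.478, -0.815]))
rack [([296.9, 243.5], 0.89)]
rack_lower [([285.2, 226.0], 0.68)]
rack_upper [([320.2, 232.7], 0.93)]
chest [([329.1, 133.1], 0.98)]
lid_handle [([304.5, 99.4], 0.58)]
lid_hinge [([351.5, 132.5], 0.68), ([317.4, 233.5], 0.23)]
jar1 [([123.5, 245.3], 0.89), ([143.9, 286.7], 0.82), ([228.4, 309.1], 0.8), ([105.7, 304.5], 0.69), ([244.8, 210.7], 0.62)]
oil [([275.8, 332.4], 0.7)]
gauge_block [([375.6, 217.3], 0.93)]
pin_lid [([184.0, 252.3], 0.69), ([180.1, 333.5], 0.67)]
marker [([211.1, 231.2], 0.63), ([297.3, 242.1], 0.35), ([348.5, 131.9], 0.28)]
knife_blank [([255.8, 178.4], 0.84)]
liner [([179.9, 332.0], 0.91)]
top (array([ 0.294, -0.076,  1.341]), array([ 0.172, -0.019, -0.985]))
rack [([253.6, 169.5], 0.6)]
rack_lower [([258.0, 180.0], 0.8), ([350.2, 222.6], 0.38)]
rack_upper [([257.8, 138.9], 0.71)]
chest [([123.5, 204.0], 0.88)]
lid_handle [([213.6, 233.9], 0.62), ([106.9, 241.6], 0.58)]
lid_hinge [([121.2, 178.5], 0.6)]
jar1 [([253.3, 226.5], 0.86), ([348.8, 224.6], 0.84), ([367.3, 257.8], 0.74), ([397.3, 268.9], 0.73), ([344.4, 181.1], 0.59)]
oil [([335.4, 143.5], 0.66)]
gauge_block [([191.2, 125.2], 0.87), ([256.1, 169.2], 0.61)]
pin_lid [([318.1, 248.7], 0.81)]
marker [([291.2, 239.0], 0.77)]
knife_blank [([212.5, 236.2], 0.58)]
liner [([378.5, 202.9], 0.82)]
1.4 [0.26  0.596 0.25 ] [[-0.916  0.4   -0.   ]
 [ 0.4    0.916 -0.   ]
 [ 0.    -0.    -1.   ]] [[ 1.  0.  0.]
 [ 0. -1. -0.]
 [ 0.  0. -1.]]
```

View pics/scene0.png

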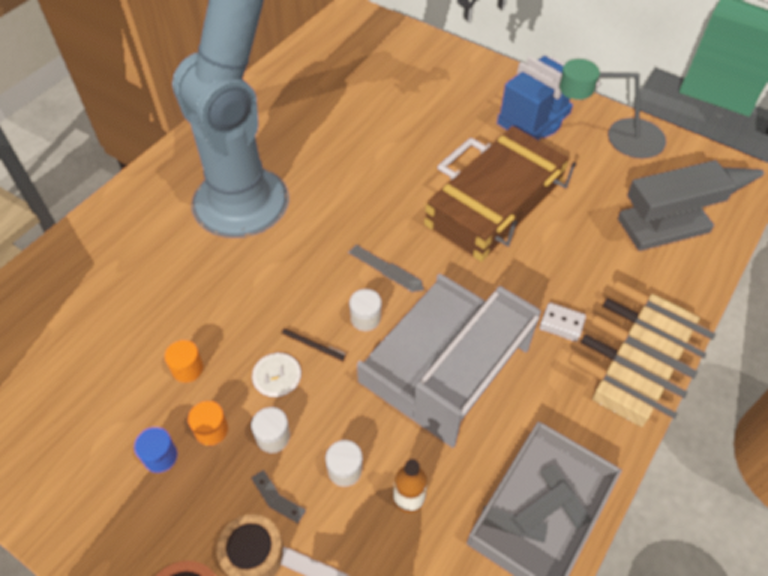

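View pics/top0.png

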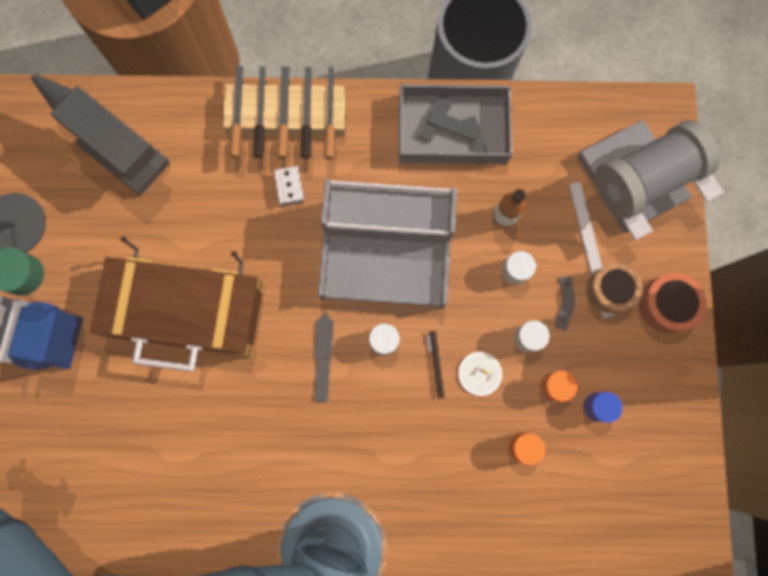

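The pictures show white (aluminium-lidded) jars at scene (244,207), (180,287), (229,309), which are top (256,226), (356,224), (347,181). Shaped alike but coloured: orange at scene (122,240) and (138,282), blue at (103,300); these are not wanted. The chest is at top (120,205) with its bar at (111,236), and the rack is at (258,163). Close crops come next to check the choice and read the corners.

```bash
python3 - <<'E'
from h import *
save('top','topc',(55,112,375,272),2.5)
save('scene','scenec',(160,75,400,325),2.4)
E
```

```text
(no output)
```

View pics/topc.png

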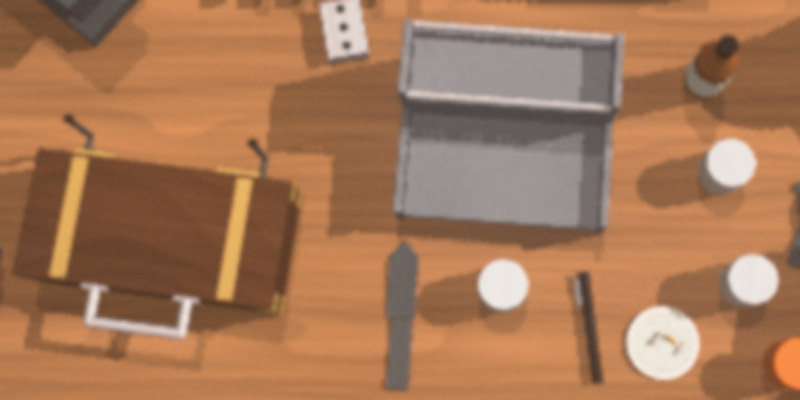

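View pics/scenec.png

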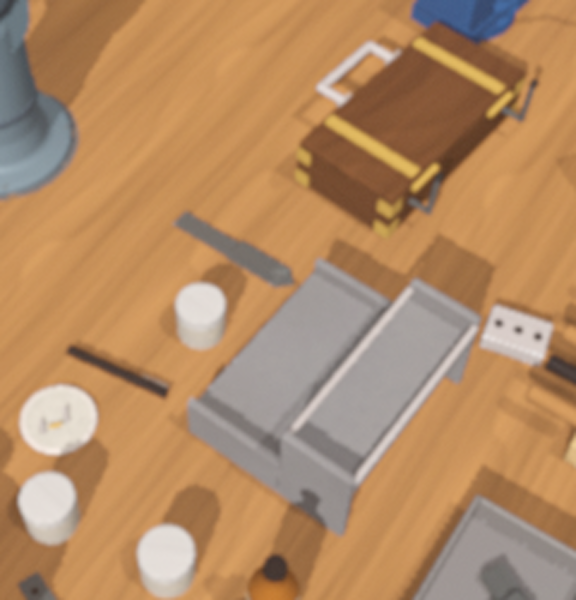

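```bash
cat > fit.py <<'E'
from h import *
from scipy.optimize import least_squares
T=lambda p:("top",(55+p[0]/2.5,112+p[1]/2.5)); S=lambda p:("scene",(160+p[0]/2.4,75+p[1]/2.4))
def fit(obs,g):
    def f(v):
        r=[]
        for (c,px),P in obs:
            q=R.from_euler('z',v[2]).apply(P)+[v[0],v[1],0]
            r+=list(proj(c,q)-px)
        return np.array(r)
    s=least_squares(f,g,loss='soft_l1');return s.x,f(s.x).reshape(-1,2)
np.set_printoptions(precision=3,suppress=True)
rk=[(T((407,20)),(.11,.13,.139)),(T((622,36)),(.11,-.13,.139)),(T((396,213)),(-.11,.13,.07)),(T((606,229)),(-.11,-.13,.07)),(T((402,95)),(.02,.13,.139)),
 (S((191,403)),(-.11,-.13,.07)),(S((322,263)),(-.11,.13,.07)),(S((288,433)),(.02,-.13,.139)),(S((350,478)),(.11,-.13,.139)),(S((478,320)),(.11,.13,.139)),(S((417,283)),(.02,.13,.139))]
ch=[(T((40,150)),(.078,.155,.08)),(T((300,188)),(.078,-.155,.08)),(T((276,309)),(-.078,-.155,.08)),(T((15,275)),(-.078,.155,.08)),(T((137,329)),(-.12,0,.074)),
 (S((305,143)),(-.078,-.155,.08)),(S((391,193)),(.078,-.155,.08)),(S((527,70)),(.078,.155,.08)),(S((440,25)),(-.078,.155,.08)),(S((346,67)),(-.12,0,.074))]
for o in(rk,ch): print(*fit(o,[.5,0,0]))
# jars
def jar(cam,guess):
    hsv=cv2.cvtColor(read_camera(cam),cv2.COLOR_RGB2HSV)
    m=((hsv[...,1]<45)&(hsv[...,2]>125)).astype(np.uint8)
    n,l,st,ce=cv2.connectedComponentsWithStats(m)
    d=np.linalg.norm(ce-guess,axis=1);i=np.argmin(d+1e3*(st[:,4]<80));return ce[i],st[i,4]
def model(cam,x,y):
    a=np.linspace(0,2*np.pi,40);P=[proj(cam,(x+.03*np.cos(t),y+.03*np.sin(t),z)) for t in a for z in(0,.06)]
    h=cv2.convexHull(np.array(P,np.float32));M=cv2.moments(h);return np.array([M['m10']/M['m00'],M['m01']/M['m00']]),M['m00']
if __name__=="__main__":
  for t,s in(((256,226),(244,207)),((347,181),(229,309)),((356,224),(180,287))):
    for cam,g in(("top",t),("scene",s)):
        c,a=jar(cam,g)
        g0=at_z(cam,c,.03)[:2]
        r=least_squares(lambda v:model(cam,*v)[0]-c,g0,x_scale=.01,diff_step=1e-3).x
        print(cam,c,a,model(cam,*r)[1],r)
E
python3 fit.py
```

```text
[ 0.603 -0.103 -0.065] [[-1.312 -1.069]
 [ 0.986 -0.872]
 [-1.742 -0.801]
 [ 0.365 -0.677]
 [-2.051 -1.496]
 [-2.764 -0.351]
 [-1.736 -2.343]
 [-4.049  1.547]
 [-0.421  3.029]
 [ 1.172 -0.83 ]
 [-1.487 -2.186]]
[ 0.478  0.315 -0.125] [[-0.202 -1.531]
 [-2.53  -3.031]
 [-1.633  0.175]
 [-0.936 -0.4  ]
 [-0.019 -0.627]
 [-3.926 -0.108]
 [-0.404  4.426]
 [-1.155  1.725]
 [-2.969 -0.924]
 [-1.272  0.828]]
top [255.676 225.703] 306 335.04500835353974 [ 0.417 -0.1  ]
scene [243.155 205.458] 445 493.49833480548114 [ 0.413 -0.096]
top [346.444 177.078] 293 393.52050557592884 [ 0.573 -0.383]
scene [228.986 307.704] 554 610.1684919865802 [ 0.566 -0.376]
top [355.331 223.647] 323 398.59383382624947 [ 0.427 -0.407]
scene [179.777 285.595] 556 600.481844703434 [ 0.422 -0.4  ]
```

```bash
cat > fit2.py <<'E'
from fit import *
from scipy.optimize import minimize
SS=4
def pts(cam,v,P): return np.array([proj(cam,R.from_euler('z',v[2]).apply(p)+[v[0],v[1],0]) for p in P])
def box(x0,x1,y0,y1,z0,z1): return [(x,y,z) for x in(x0,x1) for y in(y0,y1) for z in(z0,z1)]
RB=[box(-.11,.02,-.12,.12,0,.05),box(.02,.11,-.12,.12,0,.11)]+[b for s in(-1,1) for y in[sorted((s*.12,s*.13))] for b in(box(-.11,.02,*y,0,.07),box(.02,.11,*y,0,.139))]
CB=[box(-.078,.078,-.155,.155,0,.08)]
def rend(cam,v,B):
    m=np.zeros((384*SS,512*SS),np.uint8)
    for b in B: cv2.fillConvexPoly(m,cv2.convexHull(np.round((pts(cam,v,b)+.5)*SS*16-8).astype(np.int32)),1,shift=4)
    return m
def rackmask(cam,c,r):
    im=read_camera(cam);hsv=cv2.cvtColor(cv2.resize(im,None,fx=SS,fy=SS,interpolation=cv2.INTER_CUBIC),cv2.COLOR_RGB2HSV)
    m=(hsv[...,1]<75).astype(np.uint8);m=cv2.morphologyEx(m,cv2.MORPH_CLOSE,np.ones((9,9)))
    n,l,st,ce=cv2.connectedComponentsWithStats(m);return (l==l[int(r*SS),int(c*SS)]).astype(np.uint8)
def rackfit(M,v0):
    f=lambda v:sum((rend(c,v,RB)!=m).sum()/m.sum() for c,m in M.items())
    return minimize(f,v0,method='Nelder-Mead',options=dict(initial_simplex=np.array(v0)+[[0,0,0],[.01,0,0],[0,.01,0],[0,0,.04]],xatol=1e-4,fatol=1e-4))
if __name__=="__main__":
    M={"top":rackmask("top",258,175),"scene":rackmask("scene",285,226)}
    for k in(["top"],["scene"],["top","scene"]):
        r=rackfit({c:M[c] for c in k},[.603,-.103,-.065]);print(k,r.x,r.fun)
    v=r.x
    for cam in("top","scene"):
        print(cam,[proj(cam,R.from_euler('z',v[2]).apply(p)+[v[0],v[1],0]) for p in((-.045,0,.05),(.065,0,.11))])
    out=[]
    for cam,(x0,y0,x1,y1) in(("top",(55,112,325,272)),("scene",(230,75,400,280))):
        im=cv2.resize(read_camera(cam)[:,:,::-1],None,fx=SS,fy=SS,interpolation=cv2.INTER_CUBIC)
        for B,w in((RB,v),(CB,fit(ch,[.5,0,0])[0])):
            cs,_=cv2.findContours(rend(cam,w,B),cv2.RETR_EXTERNAL,cv2.CHAIN_APPROX_NONE);cv2.drawContours(im,cs,-1,(0,255,0),1)
        w=fit(ch,[.5,0,0])[0]
        p=pts(cam,w,[(-.12,-.055,.074),(-.12,.055,.074)]);cv2.line(im,*[tuple(int(a) for a in (q+.5)*SS) for q in p],(255,0,0),1)
        o=im[y0*SS:y1*SS,x0*SS:x1*SS];out.append(cv2.resize(o,None,fx=.74 if cam=="top" else .72,fy=.74 if cam=="top" else .72))
    cv2.imwrite('pics/ovt.png',out[0]);cv2.imwrite('pics/ovs.png',out[1])
E
python3 fit2.py | tail -8
```

```text
[-1.633  0.175]
 [-0.936 -0.4  ]
 [-0.019 -0.627]
 [-3.926 -0.108]
 [-0.404  4.426]
 [-1.155  1.725]
 [-2.969 -0.924]
 [-1.272  0.828]]Traceback (most recent call last):
  File "fit2.py", line 22, in <module>
    r=rackfit({c:M[c] for c in k},[.603,-.103,-.065]);print(k,r.x,r.fun)
  File "fit2.py", line 18, in rackfit
    return minimize(f,v0,method='Nelder-Mead',options=dict(initial_simplex=np.array(v0)+[[0,0,0],[.01,0,0],[0,.01,0],[0,0,.04]],xatol=1e-4,fatol=1e-4))
    res = _minimize_neldermead(fun, x0, args, callback, bounds=bounds,
                               **options)
    fsim[j] = func(sim[j])
              ~~~~^^^^^^^^
    fx = function(np.copy(x), *(wrapper_args + args))
  File "fit2.py", line 17, in <lambda>
    f=lambda v:sum((rend(c,v,RB)!=m).sum()/m.sum() for c,m in M.items())
               ~~~^^^^^^^^^^^^^^^^^^^^^^^^^^^^^^^^^^^^^^^^^^^^^^^^^^^^^^
  File "fit2.py", line 17, in <genexpr>
    f=lambda v:sum((rend(c,v,RB)!=m).sum()/m.sum() for c,m in M.items())
                    ~~~~^^^^^^^^
  File "fit2.py", line 10, in rend
    for b in B: cv2.fillConvexPoly(m,cv2.convexHull(np.round((pts(cam,v,b)+.5)*SS*16-8).astype(np.int32)),1,shift=4)
                                                              ~~~^^^^^^^^^
  File "fit2.py", line 4, in pts
    def pts(cam,v,P): return np.array([proj(cam,R.from_euler('z',v[2]).apply(p)+[v[0],v[1],0]) for p in P])
                                       ~~~~^^^^^^^^^^^^^^^^^^^^^^^^^^^^^^^^^^^^^^^^^^^^^^^^^^^
  File "h.py", line 10, in proj
    p=camera_params(cam);K=np.array(p["K"]);T=np.array(p["camera_from_world"])
ValueError: time passes only in moves, steps and waits
```

```bash
sed -i 's/^from scipy.spatial/import functools\ncamera_params=functools.lru_cache(None)(camera_params)\nfrom scipy.spatial/' h.py
sed -i 's/^for o in(rk,ch).*/if __name__=="__main__":\n  for o in(rk,ch): print(*fit(o,[.5,0,0]))/' fit.py; python3 fit2.py
```

```text
['top'] [ 0.61  -0.103 -0.061] 0.01622729235773553
['scene'] [ 0.6   -0.1   -0.064] 0.13953799640978806
['top', 'scene'] [ 0.604 -0.101 -0.056] 0.2186487851421855
top [array([255.517, 179.465]), array([258.266, 139.409])]
scene [array([284.666, 226.542]), array([319.445, 236.413])]
```

View pics/ovt.png

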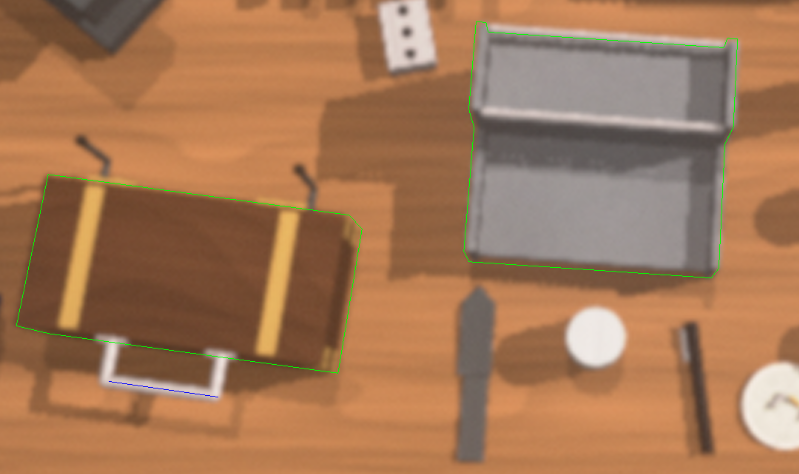

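View pics/ovs.png

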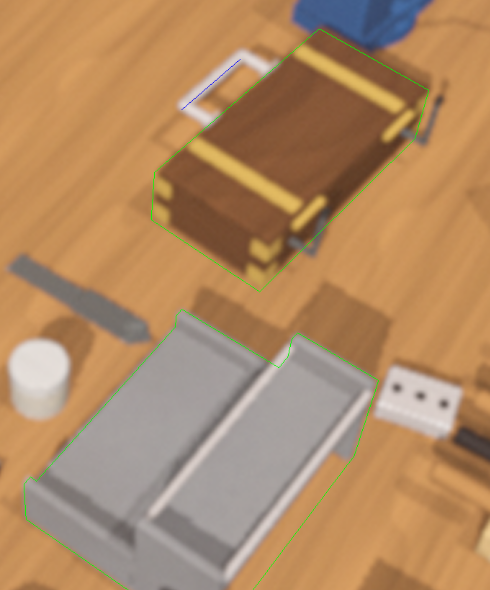

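```bash
cat > a.py <<'E'
import fit2
from fit2 import *
fit2.RB[1]=box(.02,.11,-.12,.12,.1,.11)
M={"top":rackmask("top",258,175),"scene":rackmask("scene",285,226)}
for k in(["top"],["scene"],["top","scene"]):
    r=rackfit({c:M[c] for c in k},[.606,-.102,-.062]);print(k,r.x,r.fun)
w=fit(ch[:5],[.5,0,0])[0];print(w,fit(ch[5:],w)[0])
# chest silhouette in both
for cam,(c,r) in(("top",(120,205)),("scene",(329,130))):
    im=cv2.resize(read_camera(cam),None,fx=SS,fy=SS,interpolation=cv2.INTER_CUBIC);hsv=cv2.cvtColor(im,cv2.COLOR_RGB2HSV)
    print([hsv[int(rr*SS),int(cc*SS)].tolist() for cc,rr in([(120,205),(80,200),(150,215),(163,205),(180,230),(148,250)] if cam=="top" else [(329,120),(300,150),(350,150),(270,150),(395,130)])])
E
python3 a.py
```

```text
['top'] [ 0.611 -0.103 -0.061] 0.059345081681030525
['scene'] [ 0.602 -0.1   -0.063] 0.08095294349281354
['top', 'scene'] [ 0.604 -0.101 -0.061] 0.20229487661894782
[ 0.475  0.311 -0.128] [ 0.48   0.322 -0.129]
[[11, 146, 117], [17, 149, 214], [18, 149, 211], [11, 148, 124], [13, 148, 197], [13, 148, 205]]
[[12, 150, 134], [12, 149, 116], [16, 143, 200], [15, 138, 210], [15, 142, 198]]
```

```bash
cat >> h.py <<'E'
np.set_printoptions(precision=3,suppress=True)
CH=np.array([.477,.315]);CY=-.127
RK=np.array([.606,-.1015]);RY=-.062
def cw(x,y,z): return np.append(CH+R.from_euler('z',CY).apply([x,y,0])[:2],z)
def rw(x,y,z): return np.append(RK+R.from_euler('z',RY).apply([x,y,0])[:2],z)
def st(s=''): print(s,round(read_time_s(),1),'eef',read_eef_pos(),'F',read_ft_force(),'gap',round(read_finger_gap(),4),flush=True)
def bar(th,dx=0,dz=0):
    a=th+.0303;return cw(.078-.1981*np.cos(a)+dx,0,.068+.1981*np.sin(a)+dz)
E
python3 - <<'E'
from h import *
best=None
for y in(CY+np.pi/2,CY-np.pi/2):
    q=inverse_kinematics(bar(0),down(y));q2=inverse_kinematics(bar(1.85),down(y));print(y,q,q2)
qq=[(y,inverse_kinematics(bar(0),down(y))) for y in(CY+np.pi/2,CY-np.pi/2)]
qq=[(y,q) for y,q in qq if q is not None]
Y=min(qq,key=lambda t:abs(t[1][6]))[0];print('yaw',Y)
move_gripper(.05,25)
move_ptp(bar(0,dz=.1),down(Y)); st()
movel(bar(0,dz=.03),speed=.1); st()
movel(bar(0),speed=.06); st('down')
move_gripper(0,25); st('grip')
print(R.from_euler('z',-CY).apply(read_ft_force()))
save('top','bar',(70,180,170,280),5)
E
```

```text
1.4437963267948966 [-1.114  0.339  0.32   2.125 -0.163  0.7   -0.813] [-0.841  0.466  0.45   1.521 -0.211  1.203 -0.483]
-1.6977963267948966 [-0.703  0.333 -0.142  2.106  0.071  0.707  2.123] [-0.493  0.44  -0.025  1.501  0.012  1.2    2.495]
yaw 1.4437963267948966
 3.9 eef [0.358 0.332 0.175] F [ 0.544  0.69  -0.743] gap 0.05
 4.7 eef [0.358 0.331 0.104] F [ 0.628  0.206 -0.099] gap 0.0503
down 5.4 eef [0.358 0.33  0.074] F [-0.572  0.37   0.517] gap 0.05
grip 5.8 eef [0.359 0.33  0.074] F [ 1.146 -0.202  1.253] gap 0.0111
[ 1.163 -0.056  1.253]
```

View pics/bar.png

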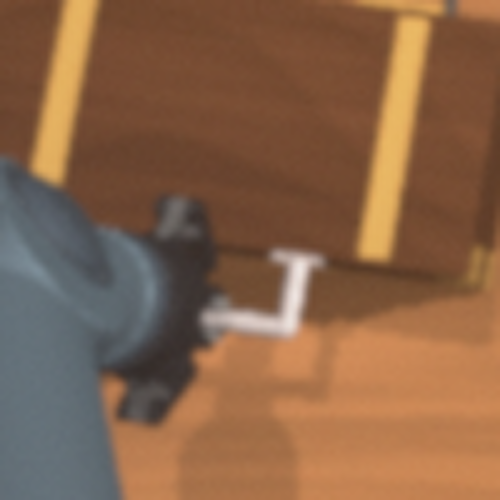

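The bar is held (gap 11 mm, side force about 1 N), with the fingers near its middle at crop (215,320). Next I lift along the arc.

```bash
python3 - <<'E'
from h import *
for i,th in enumerate(np.linspace(0,1.85,17)[1:]):
    movel(bar(th),speed=.12)
    f=R.from_euler('z',-CY).apply(read_ft_force())
    print(round(th,2),f,round(read_finger_gap(),4),flush=True)
    if np.linalg.norm(f)>25: print('stop');break
st()
E
```

```text
0.12 [ 2.734  1.298 -3.152] 0.0108
0.23 [ 3.243  1.867 -2.642] 0.011
0.35 [ 2.016  1.966 -2.703] 0.011
0.46 [-0.138  2.561 -2.349] 0.011
0.58 [-4.25   3.298  1.133] 0.0113
0.69 [-6.905  2.259  2.874] 0.0108
0.81 [-9.054  0.964  6.831] 0.0107
0.92 [-11.365  -0.697  12.429] 0.011
1.04 [-10.007  -1.451  14.273] 0.0108
1.16 [-7.205 -0.734 14.447] 0.0108
1.27 [-3.727  0.109 11.05 ] 0.0109
1.39 [-2.245  1.42   9.255] 0.0112
1.5 [-1.825  2.464  7.413] 0.0108
1.62 [-0.409  3.978  5.635] 0.011
1.73 [1.61  4.479 4.728] 0.0105
1.85 [2.007 4.264 3.269] 0.0107
 11.3 eef [0.615 0.299 0.257] F [2.531 3.976 3.269] gap 0.0107
```

```bash
python3 - <<'E'
from h import *
move_gripper(.05); st()
movel(bar(1.85,dz=.1),speed=.15)
p=rw(-.2,.35,.35); move_ptp([.38,-.02,.35],down(np.pi/2+RY)); st()
save('top','open',(55,112,375,272),2.5); save('scene','open_s',(230,50,400,180),4)
for c in('top','scene'):
  for n in('block1','lid_handle','jar1'): print(c,n,[(np.round(d["at"],1).tolist(),round(d["confidence"],2)) for d in look_for(c,n)][:6])
E
```

```text
11.8 eef [0.614 0.296 0.256] F [ 0.051 -0.918 -0.115] gap 0.0503
 14.1 eef [ 0.381 -0.019  0.351] F [0.37  0.198 0.459] gap 0.0497
top block1 [([121.7, 208.0], 0.72), ([95.5, 206.5], 0.68)]
top lid_handle [([112.3, 160.7], 0.83)]
top jar1 [([402.0, 271.1], 0.8), ([372.1, 258.1], 0.77), ([352.2, 223.3], 0.74), ([349.2, 298.2], 0.71), ([257.1, 227.2], 0.6), ([346.4, 178.3], 0.6)]
scene block1 [([328.8, 131.4], 0.89), ([340.4, 117.1], 0.88), ([272.3, 322.7], 0.55)]
scene lid_handle [([365.8, 116.4], 0.79)]
scene jar1 [([121.6, 238.7], 0.84), ([229.2, 307.4], 0.82), ([243.0, 205.9], 0.74), ([102.5, 301.8], 0.68), ([140.5, 282.3], 0.6), ([179.7, 286.7], 0.58)]
```

View pics/open.png

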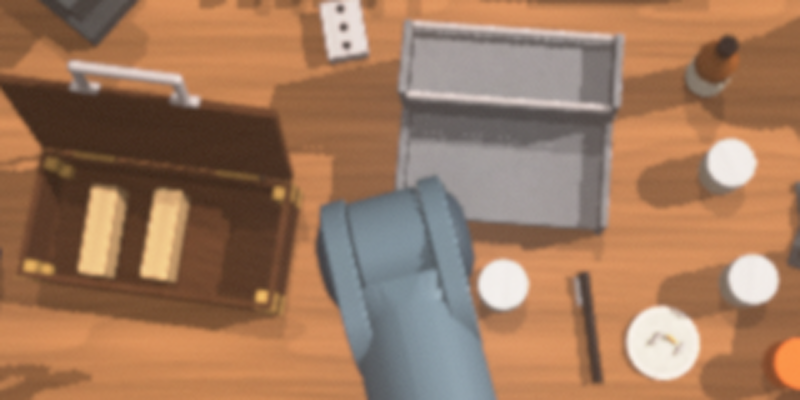

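View pics/open_s.png

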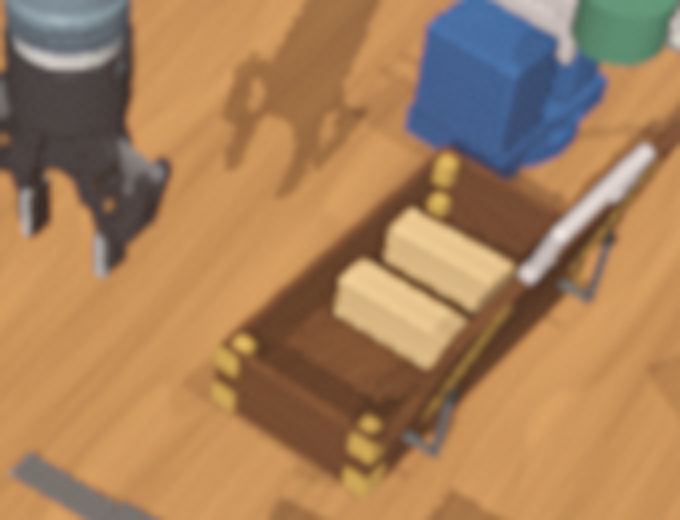

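```bash
cat > b.py <<'E'
from fit2 import *
BB=[box(-.055,.055,-.016,.016,.008,.05)]
def bm(cam,c,r):
    im=read_camera(cam);h=cv2.cvtColor(cv2.resize(im,None,fx=SS,fy=SS,interpolation=cv2.INTER_CUBIC),cv2.COLOR_RGB2HSV)
    if cam=="top": print(h[int(r*SS),int(c*SS)])
    m=((h[...,2]>150)&(h[...,1]<135)).astype(np.uint8)
    n,l,st,ce=cv2.connectedComponentsWithStats(m);k=l[int(r*SS),int(c*SS)];return (l==k).astype(np.uint8),st[k]/SS
for t,s in(((95.5,206.5),(340.4,117.1)),((121.7,208),(328.8,128))):
    g=at_z("top",t,.03)
    for cam,px in(("top",t),("scene",s)):
        m,a=bm(cam,*px)
        f=lambda v:(rend(cam,v,BB)!=m).sum()/m.sum()
        v0=np.array([g[0],g[1],-.127])
        r=minimize(f,v0,method='Nelder-Mead',options=dict(initial_simplex=v0+[[0,0,0],[.01,0,0],[0,.01,0],[0,0,.06]],xatol=1e-4,fatol=1e-4))
        print(cam,a,r.x,r.fun)
print(at_z('top',(112.3,160.7),.258),bar(1.85))
E
python3 b.py
```

```text
[ 18 108 239]
top [  86.    186.5    19.     36.25 2040.75] [ 0.479  0.395 -0.105] 0.11539875045938992
scene [ 326.    101.75   32.75   26.   1887.75] [ 0.474  0.4   -0.098] 0.11746788504833797
[ 19 107 241]
top [ 111.    187.75   19.25   36.75 2059.75] [ 0.476  0.318 -0.112] 0.055225148683092605
scene [ 313.25  114.5    33.5    28.   2063.  ] [ 0.47   0.321 -0.129] 0.12190984003877847
[0.562 0.278 0.258] [0.614 0.297 0.257]
```

```bash
cat >> h.py <<'E'
def pickyaw(p,y):
    c=[(yy,inverse_kinematics(p,down(yy))) for yy in(y,y+np.pi,y-np.pi)]
    c=[(yy,q) for yy,q in c if q is not None and abs(q[6])<2.7];return min(c,key=lambda t:np.abs(t[1]-np.array(read_qpos())).max())[0]
VIA=[.42,.1,.26]
def block(bx,by,byaw,ry,from_via=True):
    p=np.array([bx,by,.036]);y=pickyaw(p,byaw);q=down(y)
    move_gripper(.052,30)
    if from_via: movel(VIA,q if False else None,speed=.3)
    move_ptp(np.append(p[:2]-[.03,0],.2),q); movel(np.append(p[:2],.12),speed=.2); movel(p,speed=.1); st('at block')
    move_gripper(0,40); st('gripped')
    movel(np.append(p[:2],.2),speed=.2); st('lifted')
    yr=y-byaw+RY
    movel(VIA,speed=.3)
    t=rw(-.045,ry,.05+.028+.003); move_ptp(t+[0,0,.12],down(yr)); movel(t+[0,0,.02],speed=.15)
    z=t[2]+.02   # lower until contact
    while z>t[2]-.008:
        z-=.002; movel([t[0],t[1],z],speed=.03)
        if read_ft_force()[2]>F0+4: break
    st('placed')
    move_gripper(.045); movel([t[0],t[1],z+.12],speed=.2); st('off')
F0=2
E
python3 - <<'E'
from h import *
for n,px in(('oil',(275.8,332.4)),('gauge',(375.6,217.3)),('pinlid',(184,252.3))): print(n,at_z('scene',px,0))
block(.4765,.3975,-.10,.03)
movel([.42,-.02,.30],speed=.3)
save('top','b1',(55,112,375,272),2.5); 
E
```

```text
oil [ 0.697 -0.353  0.   ]
gauge [0.753 0.11  0.   ]
pinlid [ 0.354 -0.306  0.   ]
at block 18.3 eef [0.477 0.398 0.037] F [0.005 0.442 0.79 ] gap 0.0519
gripped 18.6 eef [0.477 0.398 0.037] F [ 0.676 -0.751  3.409] gap 0.0313
lifted 19.5 eef [0.475 0.397 0.198] F [ 0.535 -1.038 -0.625] gap 0.0314
placed 25.4 eef [ 0.563 -0.069  0.079] F [-4.897  0.866 12.565] gap 0.0318
off 26.5 eef [ 0.562 -0.068  0.196] F [ 0.134  0.169 -0.232] gap 0.0451
```

View pics/b1.png

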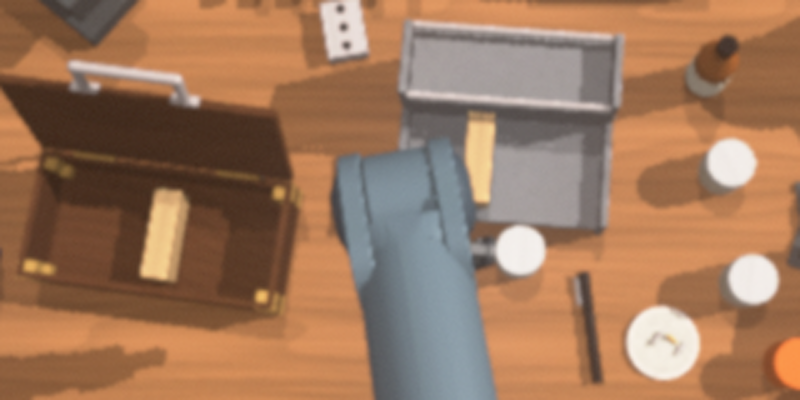

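Block 1 lies on the lower step (crop 482,160). Meanwhile a white jar has been knocked from crop (503,285) to (520,250). Next is block 2, then a measurement.

```bash
python3 - <<'E'
from h import *
block(.473,.3195,-.12,-.03)
movel([.42,.05,.30],speed=.3); move_ptp([.40,.2,.36],down(np.pi/2))
save('top','b2',(230,112,390,252),5)
E
cat > c.py <<'E'
from fit2 import *
BB=[box(-.055,.055,-.016,.016,.05,.092)]
for cam,rk in(("top",(.610,-.103,-.061)),("scene",(.602,-.100,-.063))):
    im=read_camera(cam);h=cv2.cvtColor(cv2.resize(im,None,fx=SS,fy=SS,interpolation=cv2.INTER_CUBIC),cv2.COLOR_RGB2HSV)
    for ry in(.03,-.03):
        v0=np.array([*rw(-.045,ry,0)[:2],RY])
        m=((h[...,2]>110)&(h[...,1]>60)).astype(np.uint8)
        q=pts(cam,v0,[(0,0,.092)])[0];n,l,s_,ce=cv2.connectedComponentsWithStats(m);k=l[int(q[1]*SS),int(q[0]*SS)];m=(l==k).astype(np.uint8)
        f=lambda v:(rend(cam,v,BB)!=m).sum()/m.sum()
        r=minimize(f,v0,method='Nelder-Mead',options=dict(initial_simplex=v0+[[0,0,0],[.01,0,0],[0,.01,0],[0,0,.06]],xatol=1e-4,fatol=1e-4))
        d=R.from_euler('z',-rk[2]).apply([r.x[0]-rk[0],r.x[1]-rk[1],0])
        print(cam,s_[k]/SS,v0,r.x,r.fun,'in rack frame',d[:2],r.x[2]-rk[2])
E
python3 c.py; python3 - <<'E'
from fit import *
for t,s in(((263,212),(244,207)),((347,181),(229,309)),((356,224),(180,287))):
    for cam,g in(("top",t),("scene",s)):
        c,a=jar(cam,g)
        r=least_squares(lambda v:model(cam,*v)[0]-c,at_z(cam,c,.03)[:2],x_scale=.01,diff_step=1e-3).x
        print(cam,c,a,r)
E
```

```text
at block 30.6 eef [0.474 0.32  0.037] F [ 0.178  0.431 -0.215] gap 0.0516
gripped 30.9 eef [0.474 0.32  0.037] F [-1.05   0.211  3.438] gap 0.0312
lifted 31.9 eef [0.472 0.319 0.198] F [ 0.551 -0.599 -1.045] gap 0.0314
placed 37.7 eef [ 0.559 -0.129  0.079] F [-4.202  1.987 12.693] gap 0.0314
off 38.7 eef [ 0.558 -0.128  0.196] F [ 0.389  0.279 -0.489] gap 0.0452
top [ 239.25  156.     14.5    39.5  1885.75] [ 0.563 -0.069 -0.062] [ 0.567 -0.069 -0.076] 0.09956250828582792 in rack frame [-0.045  0.031] -0.015092556725185002
top [ 259.5   157.5    14.     39.25 1834.75] [ 0.559 -0.129 -0.062] [ 0.563 -0.129 -0.061] 0.07575964027796703 in rack frame [-0.046 -0.029] -9.13948569970513e-05
scene [     0.      0.    512.    384. 507362.] [ 0.563 -0.069 -0.062] [ 0.542 -0.064 -0.068] 0.9946581533500736 in rack frame [-0.062  0.032] -0.004800944499130863
scene [     0.      0.    512.    384. 507362.] [ 0.559 -0.129 -0.062] [ 0.536 -0.085 -0.098] 0.9952839392780697 in rack frame [-0.066  0.011] -0.035062353567352905
top [270.367 193.134] 1152 [ 0.519 -0.145]
scene [239.139 191.248] 154454 [ 0.373 -0.061]
top [346.444 177.078] 293 [ 0.573 -0.383]
scene [228.977 307.746] 556 [ 0.566 -0.377]
top [355.358 223.623] 321 [ 0.428 -0.407]
scene [179.798 285.607] 555 [ 0.422 -0.4  ]
```

View pics/b2.png

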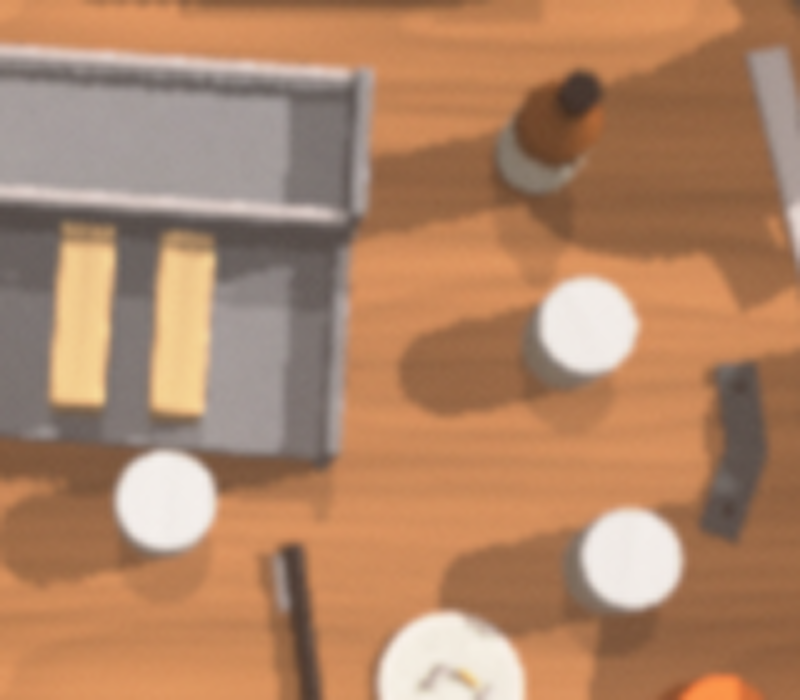

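```bash
cat >> h.py <<'E'
def jar_pp(x,y,yaw,ry):
    p=np.array([x,y,.047]);yy=pickyaw(p,yaw)
    move_gripper(.083,40)
    move_ptp([x,y,.22],down(yy)); movel([x,y,.09],speed=.2); movel(p,speed=.08); st('at jar')
    move_gripper(0,40); st('grip')
    movel([x,y,.25],speed=.2); st('lifted')
    t=rw(.065,ry,.11+.047+.002); yr=pickyaw(t,RY+np.pi/2)
    move_ptp([t[0],t[1],.28],down(yr)); movel(t+[0,0,.02],speed=.15)
    z=t[2]+.02
    while z>t[2]-.007:
        z-=.002; movel([t[0],t[1],z],speed=.03)
        if read_ft_force()[2]>F0+3: break
    st('placed'); move_gripper(.08); movel([t[0],t[1],.28],speed=.2); st('off')
E
python3 - <<'E'
from h import *
save('top','tmp')
im=cv2.imread('pics/tmp.png');im=cv2.resize(im,(512,384),interpolation=cv2.INTER_AREA)
g=(im.min(axis=2)>215).astype(np.uint8);n,l,s,c=cv2.connectedComponentsWithStats(g)
for k in range(1,n):
    if s[k,4]>100: print(c[k],s[k],at_z('top',c[k],.06))
E
```

```text
[347.065 176.617] [339 169  17  17 230] [ 0.569 -0.379  0.06 ]
[262.738 211.66 ] [254 203  18  18 256] [ 0.458 -0.121  0.06 ]
[355.82  223.151] [347 215  18  17 245] [ 0.426 -0.402  0.06 ]
[319.475 249.227] [307 236  27  27 480] [ 0.347 -0.291  0.06 ]
```

```bash
python3 - <<'E'
from h import *
movel([.40,.0,.30],speed=.3)
jar_pp(.457,-.119,RY,.08)
move_ptp([.45,.15,.36],down(np.pi/2))
save('top','j1',(230,112,390,252),4)
E
```

```text
at jar 45.8 eef [ 0.457 -0.119  0.047] F [0.075 0.698 0.709] gap 0.0826
grip 46.1 eef [ 0.458 -0.12   0.048] F [-0.769 -1.75   5.379] gap 0.0592
lifted 47.3 eef [ 0.456 -0.119  0.249] F [-0.439 -0.613 -3.338] gap 0.0588
placed 52.5 eef [ 0.676 -0.026  0.158] F [-5.385  1.066 10.835] gap 0.059
off 53.6 eef [ 0.675 -0.025  0.279] F [-0.799  0.264 -0.931] gap 0.0803
```

View pics/j1.png

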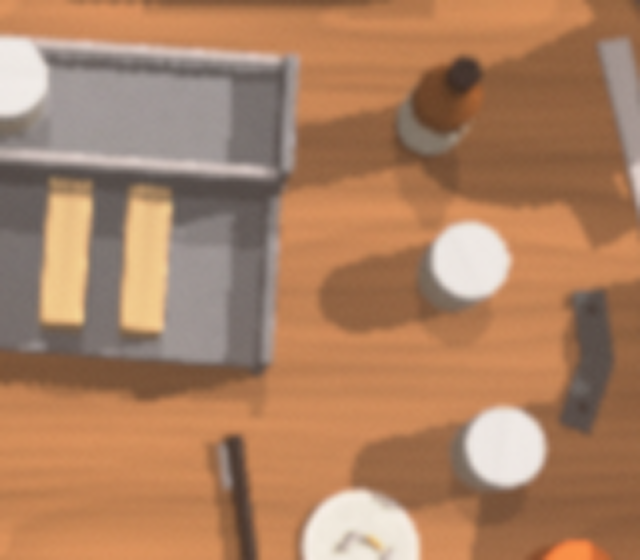

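Jar 1 stands on the upper step (crop 10,85) between the rails. The other two are where they were, so I'll place them now, taking a fresh fix before each.

```bash
cat >> h.py <<'E'
def whites():
    im=read_camera('top');g=(im.min(axis=2)>205).astype(np.uint8);n,l,s,c=cv2.connectedComponentsWithStats(g)
    return [at_z('top',c[k],.06)[:2]-[.001,-.001] for k in range(1,n) if 180<s[k,4]<340 and abs(s[k,2]-s[k,3])<4]
E
python3 - <<'E'
from h import *
for guess,ry in(((.569,-.379),-.08),((.425,-.402),0)):
    w=whites();print(w);p=min(w,key=lambda a:np.linalg.norm(a-guess))
    if np.linalg.norm(p-guess)>.08: print('lost',p);break
    jar_pp(*p,0,ry)
    move_ptp([.45,.05,.36],down(np.pi/2))
save('top','j3',(190,100,390,250),4)
E
```

```text
[array([ 0.711, -0.02 ]), array([ 0.568, -0.378]), array([ 0.425, -0.401])]
at jar 58.6 eef [ 0.568 -0.379  0.047] F [ 0.349 -1.027  0.048] gap 0.0828
grip 58.9 eef [ 0.569 -0.379  0.048] F [ 0.796 -0.943  2.447] gap 0.0585
lifted 60.1 eef [ 0.568 -0.377  0.248] F [-0.315  1.07  -3.198] gap 0.0588
placed 64.9 eef [ 0.666 -0.186  0.158] F [-4.872  3.076 11.305] gap 0.0593
off 66.0 eef [ 0.665 -0.185  0.279] F [-0.349  1.387 -0.526] gap 0.0802
[array([ 0.711, -0.02 ]), array([ 0.7  , -0.195]), array([ 0.425, -0.4  ])]
at jar 70.7 eef [ 0.425 -0.401  0.047] F [-0.057  0.046  0.786] gap 0.083
grip 71.0 eef [ 0.425 -0.401  0.048] F [ 0.032 -0.025  2.761] gap 0.0589
lifted 72.2 eef [ 0.424 -0.399  0.248] F [ 1.106  0.374 -1.696] gap 0.059
placed 77.5 eef [ 0.671 -0.106  0.158] F [-5.656  2.675 12.584] gap 0.0588
off 78.6 eef [ 0.67  -0.105  0.279] F [-0.902  0.911 -0.583] gap 0.0799
```

View pics/j3.png

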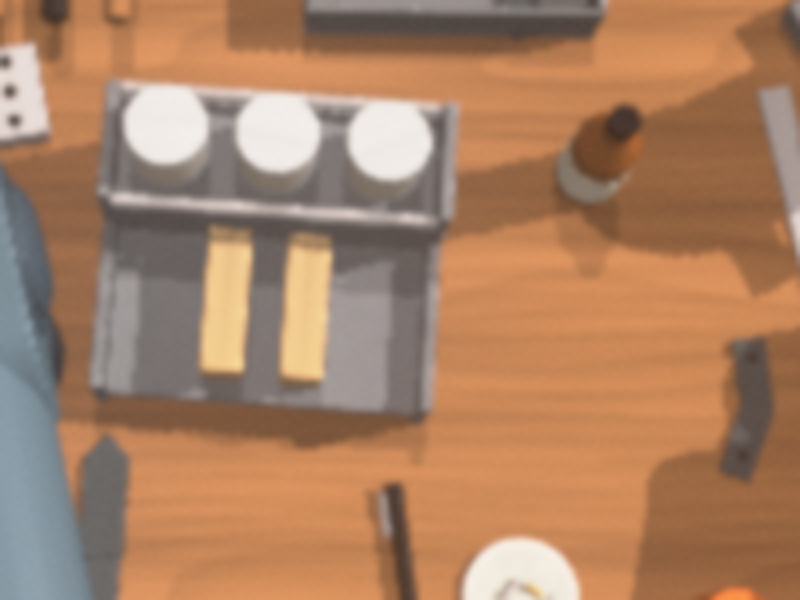

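All three jars stand between the rails (crop 167,125; 278,133; 390,140), with the two blocks side by side at (226,300) and (306,308). Now I'll shut the chest.

```bash
python3 - <<'E'
from h import *
Y=CY+np.pi/2
move_gripper(.05,25)
move_ptp([.45,.3,.38],down(Y)); movel(bar(1.85,dz=.11),speed=.2); movel(bar(1.85,dz=.03),speed=.12); movel(bar(1.85),speed=.06); st('at bar')
move_gripper(0,25); st('grip')
if read_finger_gap()>.006:
  for th in np.linspace(1.85,0,17)[1:]:
    movel(bar(th),speed=.12)
    f=R.from_euler('z',-CY).apply(read_ft_force());print(round(th,2),f,round(read_finger_gap(),4),flush=True)
    if np.linalg.norm(f)>28: print('stop');break
  else:
    move_gripper(.045); st('rel'); pause(.5)
    movel(bar(0,dz=.12),speed=.15); move_ptp([.38,.0,.38],down(Y)); pause(.5)
save('top','shut',(50,100,370,280),2.5); save('scene','shut_s',None,1.5)
st()
E
```

```text
at bar 83.5 eef [0.614 0.297 0.256] F [-0.174 -0.301  0.531] gap 0.0501
grip 84.0 eef [0.615 0.298 0.257] F [ 0.98  -0.002  0.578] gap 0.011
1.73 [ 1.447 -0.747  1.997] 0.011
1.62 [ 0.091 -1.367  5.024] 0.0112
1.5 [ 1.474 -1.816  6.573] 0.0106
1.39 [-0.001 -1.259  4.422] 0.0109
1.27 [-0.897 -1.694  3.36 ] 0.0113
1.16 [-1.822 -2.468  3.967] 0.0109
1.04 [-1.19  -3.961  2.598] 0.0107
0.92 [-1.297 -3.254  1.773] 0.0105
0.81 [-1.314 -3.973  0.246] 0.0109
0.69 [ 0.426 -4.517  0.067] 0.0111
0.58 [ 1.585 -4.795 -1.876] 0.0112
0.46 [ 1.923 -5.214 -2.132] 0.0109
0.35 [ 2.109 -4.923 -2.855] 0.0112
0.23 [ 2.377 -4.102 -1.104] 0.0111
0.12 [ 1.853 -6.296 -1.396] 0.011
0.0 [ 2.148 -4.735 -2.035] 0.0108
rel 89.9 eef [0.358 0.332 0.075] F [-0.066  0.125 -0.143] gap 0.045
 93.3 eef [0.38 0.   0.38] F [-0.711 -0.341 -0.024] gap 0.0451
```

View pics/shut_s.png

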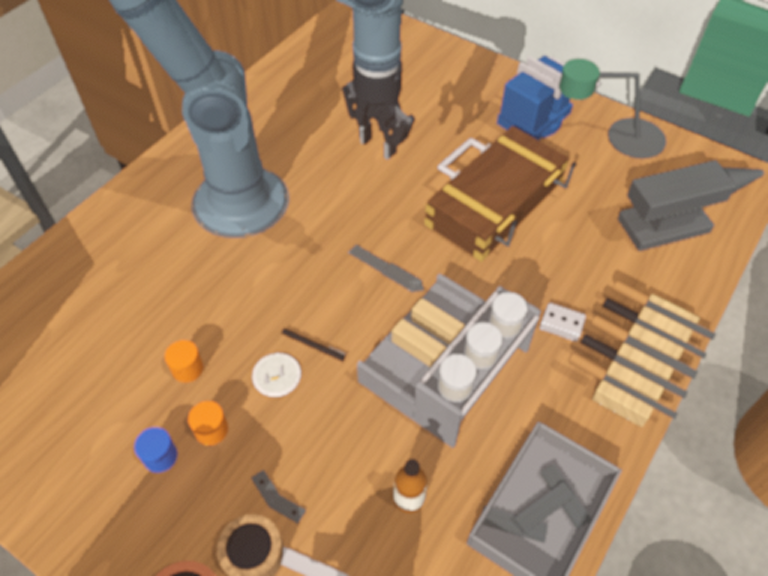

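The scene picture shows the chest shut (500,190), the two blocks in a row (430,330) and the three jars upright in a row (484,345). Everything else is as it was, so I'm handing in.

```bash
python3 -c "
from bench import *
sign_off()"
```

```text
the job is handed in; nothing more can be done
```

The job is done and handed in at about 93 s of the 210 s. I lifted the lid onto its stops and laid both blocks found in the chest on edge on the lower step. All three white-lidded jars stand on the upper step, and the chest is shut again.

- **Rows:** By where the gripper released them, the gap between the blocks is about 28 mm and the gaps between jars about 20 mm. The top picture put the blocks within about 1 mm of the middle of the lower step, one of them turned by about 1°. For the jars I relied on the gripper positions and the final pictures, which show them upright between the rails.
- **Forces:** The highest force I read at the wrist was about 18 N, while lifting the lid. Setting things down gave about 13 N.
- **Knocked jar:** One jar was knocked about 4 cm towards the rack while I moved the first block. I measured its new place before picking it up.
- **Disagreements:** The two cameras differed by up to 9 mm, so I used the mean of both, or the jar-lid fixes that matched it. The gripper's own position agreed with that mean. My scene-camera check of the blocks failed because the picture could not be separated, so only the top view and the last picture confirm them.
- **Other things:** The rest of the bench looks unmoved in the last picture.

I viewed 14 pictures.

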